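Gauge the loaded gap of a sprung wafer stage with a taper feeler blade

ROBOT

A 7-joint arm with a two-finger parallel gripper is mounted at the origin on the work surface. World frame = base frame: x ahead of the robot, y to its left, z up, the work surface at z = 0. Lengths are in m, angles in degrees, forces in N, time in s.
With the tool pointing down it reaches from about 0.4 to 0.85 m from the base axis. Payload 10.4 kg.
Tool frame: the origin (TCP) lies on the mounting face of the last link; the fingertips stand ahead of it and the grasp point (between the pads) lies 164 mm ahead of it (manip.nose_length is the z of the fingertips in the tool frame, in m); z points along the fingers, y is the line along which they close (so a half turn about z gives the same grasp; the last joint's range is limited). The gripper opens to 87 mm and grips with 3 to 60 N. Pads are 19 mm wide; open, the fingers measure 117 mm over their backs; the gripper's body (75 mm by 190 mm) begins 51 mm behind the grasp point.
Start: joints at [-65.008, 19.034, -3.707, 83.658, 1.238, 77.344, -5.071], TCP at [0.277, 0.56, 0.405] pointing down, gripper open.
Joint ranges: [-148.97, 148.97], [-28.65, 121.19], [-84.17, 76.75], [9.2, 138.47], [-72.65, 252.65], [3.7, 117.97], [-149.18, 149.18]. Speed limits (degrees/s): [127.2, 127.2, 159.86, 159.86, 180, 180, 180].

INTERFACE

Orientations are given as a 3x3 rotation matrix whose columns are the frame's x, y, z axes.
In Python, from cell import manip gives the robot as it stands. The module is installed in compiled form; this text tells all that it offers.
- The arm moves only by the tool carry_out, never from a script. Its argument "steps" is a list of rows, each an object with "delta_pos": the shift along the tool's x, y, z in cm, a list of three; "turn": the turn about the tool's z in degrees; "claw": the opening, from 0 (shut) to 1 (fully open). A call has exactly 8 rows; each row is the pose to reach, as a shift and turn from the pose commanded when the call began, along the tool's axes at that moment; what a row does not reach only later rows make up. A row lasts 1/8 s, in which the tool goes at most 62.5 mm and 10.7 degrees, less where a joint would pass 70% of its speed; a pose out of reach is approached as far as the arm can. A call with a gripper value outside its range is refused whole. The fingers move at their own pace and stop on an object; the grip force is fixed at half the most. Time passes only in rows, so rows that repeat a pose let the fingers close, or fill a call up. It gives the time, the measured TCP pose, the force, the opening and the grip force at its end, in the units of the state.
- manip.observe(): the state, without advancing time (a new reading comes with each control period).
- manip.camera(name): name is "scene" or "top"; returns the picture (400x640x3 uint8, red, green, blue); there is no depth.
- manip.calibration(name): a dict with "fx", "fy", "cx", "cy" (pixels), "origin" and "orientation" of the camera in the world. Camera axes: x right, y down, z forward; pixel columns grow to the right and rows downward; lengths in m; the calibration is good to about 2 mm. A picture is of the moment at which its call begins. calibration takes no time and is no camera call.
- manip.close_job(): hands the job in; it is judged then, once.
The state is a dict: "time": time; "joint_pos": joint angles; "joint_vel": joint speeds; "joint_efforts": joint torques, N m; "ee_pos": TCP position; "ee_rot": TCP orientation; "contact_force": force on the tool from outside, world axes, zero at the start; "torque": the same for the moment, N m; "width": finger opening in m; "gripper_force": force on a finger pad.
Only numpy, scipy, OpenCV 4.12 (cv2) and the standard library are available. Lean on these libraries where they do the work, as an engineer would, in place of code of your own. Each camera call takes 0.05 s, during which the arm holds its last target. There are 200 camera calls.

TASK

Gently stand the steel check weight upright in the middle of the ring on top of the sprung black stage plate and let go of it, so that the plate sinks to its working height. Then take the taper feeler blade by its orange handle and slide it flat, tip first, from the side with the two yellow lines into the gap between the black plate and the base plate below it until it drags snugly (a clear drag of about 4 newtons), without forcing it, and finish still holding it at that depth with the weight standing where it was. Leave the brass lens, the blue screwdriver and the yellow box alone.

Things in the scene. Friction and masses are not known exactly. Their poses are not given: they have to be found in the camera images.
- stage: Fixed aluminium base plate 240 x 240 x 30 mm on the table; origin at the centre of its underside, z up. Its -x side bears two yellow lines on top (44 mm apart, centred on y = 0): the blade goes in there, along the stage's +x. Four guide posts of 12 mm stand in the gap under the platen at x = +-55, y = +-64 mm; the lane between them is clear right through.
- platen: The black sprung platen, 170 x 170 mm; origin at the centre of its underside, its flat top 16 mm higher; axes as the stage's. It moves only up and down and never tilts: underside 40 mm above the table unloaded (a 10 mm gap over the base plate), about 37.5 under the weight, some tenths of a mm varying with the masses; a wedge lifts it again. Spring 3000 N/m, upper stop at 46 mm.
- pan_centre (a point): Middle of the platen's flat top (white dot inside an aluminium ring of 100 mm outer and 68 mm inner diameter), on the top face, 56 mm above the table when unloaded; axes as the stage's.
- mouth (a point): Middle of the mouth of the gap: on the base plate's top face, straight below the platen's front edge, 85 mm from the stage's centre towards the yellow lines; axes as the stage's, +x leads into the gap. The base plate reaches 35 mm out in front of it.
- weight: Steel check weight, about 0.75 kg (0.6 to 0.9): upright cylinder of 48 mm diameter and 42 mm height, with a neck and a knob of 24 mm diameter on top, 60 mm high in all. Origin at the centre of its underside. Grip the cylinder.
- blade: Taper feeler blade, 0.14 kg, lying flat: upright orange handle 50 mm long (x), 14 wide (y), 42 high, and a steel blade 16 mm wide reaching to +x. Origin at the centre of the handle's underside, level with the blade's flat underside. Rests on the table at the start.
- blade_tip (a point): Tip of the blade, on its underside, 125 mm from the blade's origin along +x. 2.5 mm thick there; the upper face rises 0.12 mm per mm towards the handle. Under the loaded platen it first touches some 35 to 50 mm inside the mouth; then the squeeze grows by about 0.36 N per mm of travel, and the drag on the hand with it (some 0.5 to 1 times the squeeze).
- objective: Bystander: brass microscope lens barrel, 34 mm diameter, 60 mm high, standing on the table; origin at the centre of its underside. Leave alone.
- driver: Bystander: screwdriver with a blue handle lying on the table, along its x. Leave alone.
- carrier: Bystander: closed yellow wafer box 90 x 90 x 25 mm on the table; origin at the centre of its underside. Leave alone.
There are look-alikes about, which are no part of the job. Of the things shaped like the weight, the steel one is meant.

How it is judged (in metres and radians):
On the way, in this order (a step that is already met when the one before it is completed fails the run):
1. the check weight stands released in the middle of the platen, which carries it (horizontal distance between weight and pan_centre below 0.01 m and angle between weight's own z axis and vertical below 0.1 rad and z of weight in the frame of pan_centre between -0.004 and 0.004 m and contact force between the fingers and weight below 0.05 N and contact force between weight and platen above 3 N and linear speed of weight below 0.02 m/s), for 0.2 s.
2. the blade, held in the fingers, has entered the gap by 15 mm (x of blade in the frame of mouth below 0 m and y of blade_tip in the frame of mouth between -0.045 and 0.045 m and z of blade_tip in the frame of mouth between -0.003 and 0.008 m and angle between the x axis of blade and the x axis of stage, either way round below 0.3 rad and angle between blade's own z axis and vertical below 0.12 rad and contact force between the fingers and blade above 2 N and x of blade_tip in the frame of mouth above 0.015 m), for 0.1 s.
At the end, for the whole second after the job is handed in: Weight released, upright, within 10 mm of the middle of the platen; the blade gripped, flat (0.12 rad), pointing in from the marked side (0.3 rad), tip 30 to 95 mm inside the mouth, at rest, squeezed by the platen with 2 to 15 N (horizontal distance between weight and pan_centre below 0.01 m and angle between weight's own z axis and vertical below 0.1 rad and z of weight in the frame of pan_centre between -0.004 and 0.004 m and contact force between the fingers and weight below 0.05 N and contact force between weight and platen above 3 N and x of blade in the frame of mouth below 0 m and y of blade_tip in the frame of mouth between -0.045 and 0.045 m and z of blade_tip in the frame of mouth between -0.003 and 0.008 m and angle between the x axis of blade and the x axis of stage, either way round below 0.3 rad and angle between blade's own z axis and vertical below 0.12 rad and contact force between the fingers and blade above 2 N and x of blade_tip in the frame of mouth between 0.03 and 0.095 m and contact force between blade and platen between 2 and 15 N and linear speed of blade below 0.01 m/s); the arm keeps its last pose, push and grip.
It fails at once if the blade is forced: more than 25 N against the platen (contact force between blade and platen above 25 N).
It fails at once if the weight is dropped or rammed onto the platen (over 80 N) (contact force between weight and platen above 80 N).
It fails at once if a bystander is moved by more than 25 mm (distance of any of objective, driver, carrier from where it was at the start of the episode above 0.025 m).
It also fails if it takes over 59 s, if anything falls off the work surface, if the arm or the gripper's body presses on something with over 40 N, if the wrist force passes 120 N, or if a joint passes its speed limit or range.

## Working session

There is one attempt and no reset: what is moved stays moved. The work goes in short steps, Python scripts to look and compute and a tool call to move; the robot and the scene stay as the last step left them, time stands still between calls to the robot, and variables do not carry over. Pictures are saved under pics/ and viewed, at most 10 in all, crops included, and the job is handed in when it is done.

Besides the shell and the picture viewer there is one more tool, called after "Emit:" as name(argument=value, ...), one argument or row to a line, values as JSON. carry_out: Moves the arm, as the interface text tells. Its arguments: {"type":"object","properties":{"steps":{"type":"array","items":{"type":"object","properties":{"delta_pos":{"type":"array","items":{"type":"number"}},"turn":{"type":"number"},"claw":{"type":"number"}}}}},"required":["steps"]}

```bash
mkdir -p pics
cat > h.py <<'E'
import numpy as np, cv2
from cell import manip
def ray(n,u,v,z):
    c=manip.calibration(n);R=np.array(c["orientation"]);o=np.array(c["origin"])
    d=R@np.array([(u-c["cx"])/c["fx"],(v-c["cy"])/c["fy"],1]);return o+d*(z-o[2])/d[2]
def snap(n,name):
    im=manip.camera(n)[:,:,::-1].copy();cv2.imwrite(f"pics/{name}.png",im);return im
E
python3 - <<'E'
from h import *
for n in("top","scene"):
    snap(n,n+"0");print(manip.calibration(n))
s=manip.observe();print(s["time"],s["ee_pos"],s["ee_rot"],s["contact_force"],s["width"],manip.nose_length)
E
```

```text
{'fx': 363.0484447893899, 'fy': 363.0484447893899, 'cx': 321.3508697787635, 'cy': 200.91512590428053, 'origin': array([ 0.49263499, -0.1090447 ,  1.00286419]), 'orientation': array([[ 0.00198871, -0.99604967,  0.08877553],
       [-0.99994989, -0.00110973,  0.00994945],
       [-0.00981163, -0.08879086, -0.99600197]])}
{'fx': 494.296501917812, 'fy': 494.296501917812, 'cx': 319.3748148478137, 'cy': 197.69969251388537, 'origin': array([ 1.60269961, -0.383183  ,  0.73701201]), 'orientation': array([[ 0.27575191,  0.52132392, -0.80757801],
       [ 0.96122439, -0.15210941,  0.23002259],
       [-0.00292394, -0.83969286, -0.54305373]])}
0.1 [0.27672868 0.56027246 0.4040588 ] [[-8.96589756e-01  4.42861801e-01 -4.84907972e-04]
 [ 4.42862063e-01  8.96589080e-01 -1.10204476e-03]
 [-5.32903323e-05 -1.20282938e-03 -9.99999275e-01]] [-0.19822775  0.03270775 -0.21172559] 0.08733394398109044 0.1822
```

View pics/top0.png

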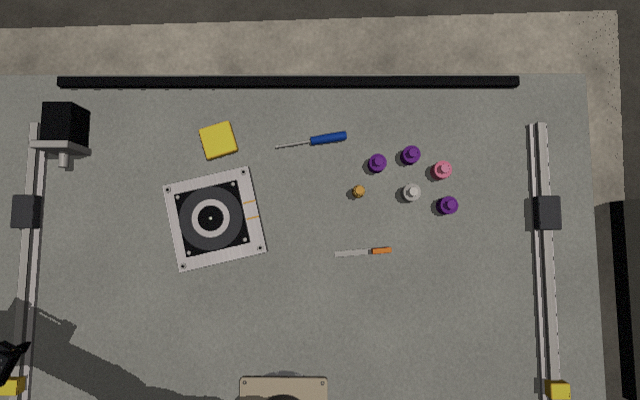

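View pics/scene0.png

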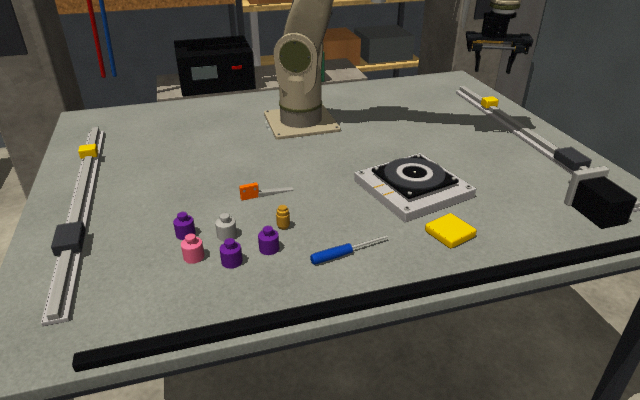

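Run:
```python
from h import *
im=cv2.imread("pics/top0.png");sc=cv2.imread("pics/scene0.png")
z=lambda a,u,v,w,h,k:cv2.resize(a[v:v+h,u:u+w],None,fx=k,fy=k,interpolation=cv2.INTER_CUBIC)
a=np.hstack([z(im,155,160,120,115,3),z(im,325,170,120,115,3)])
b=np.hstack([z(sc,200,170,120,80,3),z(sc,355,150,120,80,3)])
cv2.imwrite("pics/m.png",np.vstack([a,b]))
hsv=cv2.cvtColor(im,cv2.COLOR_BGR2HSV)
def blob(lo,hi,x0,x1,y0,y1):
    m=cv2.inRange(hsv,lo,hi);k=np.zeros_like(m);k[y0:y1,x0:x1]=m[y0:y1,x0:x1]
    n,l,st,c=cv2.connectedComponentsWithStats(k)
    return [(c[i].round(2),st[i,4]) for i in range(1,n) if st[i,4]>3]
print("lines",blob((8,90,90),(35,255,255),242,265,195,225))
h=blob((3,120,120),(20,255,255),365,400,240,262);print("handle",h,ray("top",*h[0][0],.042))
print("dot",b0:=blob((0,0,120),(180,60,255),206,215,214,223))
for g in b0: print(ray("top",*g[0],.056))
```

```text
lines [(array([248.74, 201.32]), np.int32(19)), (array([252.17, 217.33]), np.int32(18))]
handle [(array([381.89, 250.07]), np.int32(100))] [ 0.44909337 -0.2584044   0.042     ]
dot [(array([210.12, 217.88]), np.int32(8))]
[0.53215809 0.19127032 0.056     ]
```

View pics/m.png

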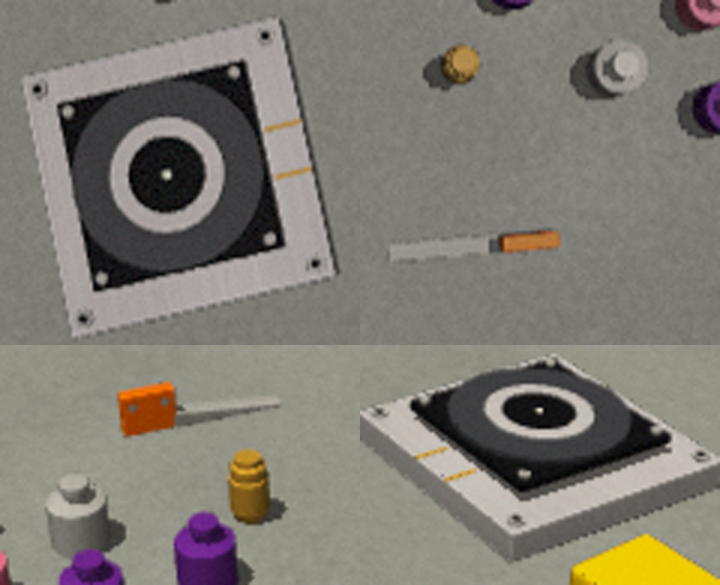

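Run:
```python
from h import *
t=lambda x,y:(x/3+155,y/3+160)
S=np.array([ray("top",*t(*p),.03) for p in[(38,89),(265,36),(316,263),(84,318)]])
print("stage c",S.mean(0)); d=[(S[0]-S[1]),(S[3]-S[2]),(S[1]-S[2])]
for k in d: print(np.degrees(np.arctan2(k[1],k[0])),np.linalg.norm(k))
print("dot scene",ray("scene",415,171.7,.056))
print("lines",ray("top",248.74,201.32,.03),ray("top",252.17,217.33,.03))
print("knob top",ray("top",413.7,191.7,.06),"cyl",ray("top",411.7,192.7,.03),"scene knob",ray("scene",225,215.7,.06))
# blade
im=cv2.imread("pics/top0.png")
print("tip",ray("top",335,254,.002),"blade root",ray("top",488/3-120+325,245/3+170,.012))
hs=cv2.cvtColor(im,cv2.COLOR_BGR2HSV);m=cv2.inRange(hs,(3,120,60),(20,255,255));m[:, :365]=0;m[:240]=0
r=cv2.minAreaRect(cv2.findNonZero(m));print(r)
sc=cv2.imread("pics/scene0.png");hs=cv2.cvtColor(sc,cv2.COLOR_BGR2HSV);m=cv2.inRange(hs,(3,150,60),(14,255,255));m[:, :230]=0;m[:,265:]=0;m[:175]=0;m[205:]=0
print(cv2.boundingRect(m));M=cv2.moments(m,True);print(ray("scene",M["m10"]/M["m00"],M["m01"]/M["m00"],.024))
print("tip sc",ray("scene",200+280/3,170+58/3,.002))
for p in[(447,205),(442,170),(376,163),(411,154)]:print("oth",ray("top",*p,.05))
```

```text
stage c [0.53169883 0.19022457 0.03      ]
103.33663714750438 0.2100919145806765
103.39949285183731 0.21081522727340543
13.701995418991368 0.20979931743393548
dot scene [0.53690125 0.19492035 0.056     ]
lines [0.57803447 0.09640402 0.03      ] [0.53489784 0.0863233  0.03      ]
knob top [ 0.6010603  -0.34033151  0.06      ] cyl [ 0.60179941 -0.34226961  0.03      ] scene knob [ 0.60888158 -0.33479507  0.06      ]
tip [ 0.43632077 -0.13661764  0.002     ] blade root [ 0.44335873 -0.22462552  0.012     ]
((465.6094970703125, 316.6840515136719), (232.24737548828125, 18.72864532470703), 38.97247314453125)
(239, 182, 20, 18)
[ 0.45593566 -0.25638274  0.024     ]
tip sc [ 0.44749261 -0.13021696  0.002     ]
oth [ 0.56717339 -0.42921378  0.05      ]
oth [ 0.66006507 -0.41868593  0.05      ]
oth [ 0.6788269  -0.24447709  0.05      ]
oth [ 0.70308816 -0.33769439  0.05      ]
```

Emit:
carry_out(
  steps=[
    {"delta_pos": [-4.3, -4.1, 0], "turn": 6, "claw": 1},
    {"delta_pos": [-8.6, -8.2, 0], "turn": 12, "claw": 1},
    {"delta_pos": [-13, -12.4, 0], "turn": 18, "claw": 1},
    {"delta_pos": [-17.3, -16.5, 0], "turn": 25, "claw": 1},
    {"delta_pos": [-21.6, -20.6, 0], "turn": 31, "claw": 1},
    {"delta_pos": [-26, -24.8, 0], "turn": 37, "claw": 1},
    {"delta_pos": [-30.2, -28.9, 0], "turn": 44, "claw": 1},
    {"delta_pos": [-34.6, -33, 0], "turn": 50, "claw": 1},
  ],
)

```text
time: 1.1
ee_pos: [0.441, 0.1093, 0.4047]
ee_rot: [[-0.234, 0.972, 0.0], [0.972, 0.234, 0.0], [0.0, 0.0, -1.0]]
contact_force: [1.3, 1.7, 0.5]
width: 0.0875
gripper_force: 0.0
```

```bash
cat >> h.py <<'E'
def st():
    s=manip.observe();print(round(s["time"],2),np.round(s["ee_pos"],4),"yawy",np.degrees(np.arctan2(s["ee_rot"][1][1],s["ee_rot"][0][1])).round(2),np.round(s["contact_force"],2),round(s["width"],4),round(s["gripper_force"],1));return s
def goto(x,y,z):
    s=st();d=np.array([x,y,z])-s["ee_pos"];print("delta cm",np.round(np.array(s["ee_rot"]).T@d*100,2))
E
python3 -c "
from h import *
goto(.604,-.339,.30)"
```

```text
1.1 [0.441  0.1093 0.4047] yawy 13.52 [1.33 1.7  0.55] 0.0875 0.0
delta cm [-47.41   5.37  10.45]
```

Emit:
carry_out(
  steps=[
    {"delta_pos": [-6, 0.7, 1], "turn": 0, "claw": 1},
    {"delta_pos": [-12, 1.4, 2.4], "turn": 0, "claw": 1},
    {"delta_pos": [-18, 2, 3.8], "turn": 0, "claw": 1},
    {"delta_pos": [-24, 2.7, 5.2], "turn": 0, "claw": 1},
    {"delta_pos": [-30, 3.4, 6.6], "turn": 0, "claw": 1},
    {"delta_pos": [-36, 4.1, 8], "turn": 0, "claw": 1},
    {"delta_pos": [-42, 4.8, 9.3], "turn": 0, "claw": 1},
    {"delta_pos": [-47.4, 5.4, 10.4], "turn": 0, "claw": 1},
  ],
)

```text
time: 2.1
ee_pos: [0.6062, -0.3382, 0.2994]
ee_rot: [[-0.237, 0.971, -0.001], [0.971, 0.237, 0.0], [0.001, -0.001, -1.0]]
contact_force: [1.3, 0.1, 1.0]
width: 0.087
gripper_force: 0.0
```

Run:
```python
from h import *
goto(.604,-.339,.189)
a=snap("scene","s1");b=snap("top","t1")
z=lambda a,u,v,w,h,k:cv2.resize(a[v:v+h,u:u+w],None,fx=k,fy=k,interpolation=cv2.INTER_CUBIC)
cv2.imwrite("pics/m1.png",np.hstack([z(a,160,100,130,170,3),z(b,350,120,130,170,3)]))
```

```text
2.1 [ 0.6062 -0.3382  0.2994] yawy 13.73 [1.34 0.09 1.04] 0.087 0.0
delta cm [-0.03 -0.22 11.04]
```

View pics/m1.png

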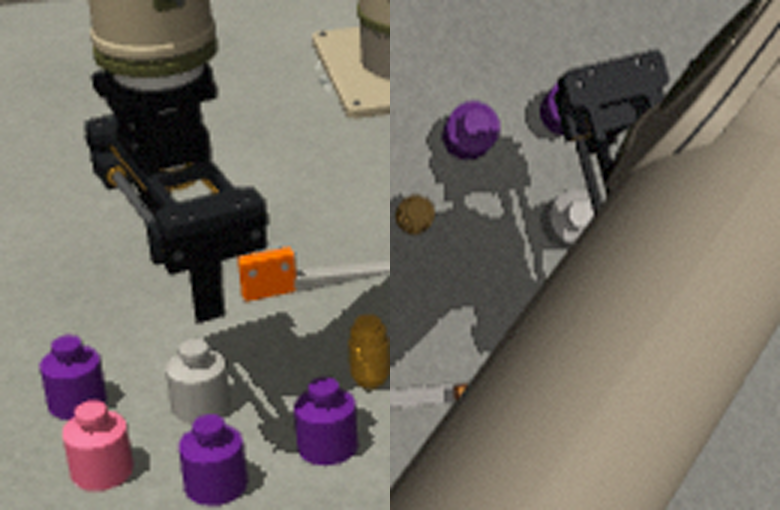

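Run:
```python
from h import *
print(ray("scene",229.2,205.5,.117), "exp inner/outer", .6062+.971*.0435,-.3382+.237*.0435,.6062+.971*.058,-.3382+.237*.058)
print("knob scene",ray("scene",160+195/3-.3,100+347/3-.3,.06),"base",ray("scene",160+197/3-.3,100+417/3-.3,.0))
```

```text
[ 0.65483218 -0.32487625  0.117     ] exp inner/outer 0.6484384999999999 -0.3278905 0.6625179999999999 -0.324454
knob scene [ 0.60728189 -0.33531565  0.06      ] base [ 0.61931462 -0.34153207  0.        ]
```

Emit:
carry_out(
  steps=[
    {"delta_pos": [0.1, -0.3, 2.5], "turn": 0, "claw": 1},
    {"delta_pos": [0.1, -0.3, 5], "turn": 0, "claw": 1},
    {"delta_pos": [0.1, -0.3, 7.5], "turn": 0, "claw": 1},
    {"delta_pos": [0.1, -0.3, 9.5], "turn": 0, "claw": 1},
    {"delta_pos": [0.1, -0.3, 11], "turn": 0, "claw": 1},
    {"delta_pos": [0.1, -0.3, 11], "turn": 0, "claw": 0.3},
    {"delta_pos": [0.1, -0.3, 11], "turn": 0, "claw": 0.3},
    {"delta_pos": [0.1, -0.3, 11], "turn": 0, "claw": 0.3},
  ],
)

```text
time: 3.2
ee_pos: [0.6028, -0.3364, 0.1917]
ee_rot: [[-0.237, 0.971, 0.001], [0.971, 0.237, -0.001], [-0.001, 0.001, -1.0]]
contact_force: [-0.2, -0.1, -0.4]
width: 0.0646
gripper_force: 0.0
```

Emit:
carry_out(
  steps=[
    {"delta_pos": [0, 0, 0], "turn": 0, "claw": 0.3},
    {"delta_pos": [0, 0, 0], "turn": 0, "claw": 0.3},
    {"delta_pos": [0, 0, -1], "turn": 0, "claw": 0.3},
    {"delta_pos": [0, 0, -3], "turn": 0, "claw": 0.3},
    {"delta_pos": [0, 0, -6], "turn": 0, "claw": 0.3},
    {"delta_pos": [0, 0, -9], "turn": 0, "claw": 0.3},
    {"delta_pos": [0, 0, -11], "turn": 0, "claw": 0.3},
    {"delta_pos": [0, 0, -12], "turn": 0, "claw": 0.3},
  ],
)

```text
time: 4.2
ee_pos: [0.6025, -0.3363, 0.3122]
ee_rot: [[-0.237, 0.972, 0.001], [0.972, 0.237, -0.0], [-0.001, 0.001, -1.0]]
contact_force: [-1.1, 0.3, -8.5]
width: 0.047
gripper_force: 30.0
```

Run:
```python
from h import *
goto(.533,.192,.30)
a=snap("scene","s2")
cv2.imwrite("pics/m2.png",cv2.resize(a[80:250,160:300],None,fx=4,fy=4,interpolation=cv2.INTER_CUBIC)[:600])
```

```text
4.2 [ 0.6025 -0.3363  0.3122] yawy 13.71 [-1.06  0.28 -8.52] 0.047 30.0
delta cm [52.97  5.76  1.19]
```

View pics/m2.png

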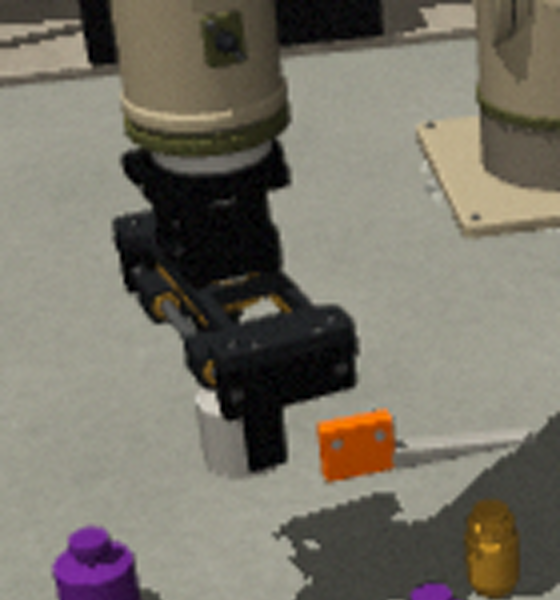

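Emit:
carry_out(
  steps=[
    {"delta_pos": [3, 0.3, 0], "turn": 0, "claw": 0.3},
    {"delta_pos": [8.5, 1, 0], "turn": 0, "claw": 0.3},
    {"delta_pos": [14.5, 1.6, 0], "turn": 0, "claw": 0.3},
    {"delta_pos": [20.5, 2.3, 0], "turn": 0, "claw": 0.3},
    {"delta_pos": [26.5, 2.9, 0], "turn": 0, "claw": 0.3},
    {"delta_pos": [32.5, 3.6, 0], "turn": 0, "claw": 0.3},
    {"delta_pos": [38.5, 4.2, 0], "turn": 0, "claw": 0.3},
    {"delta_pos": [44, 4.8, 0], "turn": 0, "claw": 0.3},
  ],
)

```text
time: 5.25
ee_pos: [0.5439, 0.1048, 0.3101]
ee_rot: [[-0.238, 0.971, -0.001], [0.971, 0.238, 0.0], [0.0, -0.001, -1.0]]
contact_force: [0.4, -0.5, -8.0]
width: 0.0474
gripper_force: 30.0
```

Emit:
carry_out(
  steps=[
    {"delta_pos": [4, 0.4, 1], "turn": 0, "claw": 0.3},
    {"delta_pos": [7, 0.8, 2], "turn": 0, "claw": 0.3},
    {"delta_pos": [9, 1, 3], "turn": 0, "claw": 0.3},
    {"delta_pos": [9, 1, 4], "turn": 0, "claw": 0.3},
    {"delta_pos": [9, 1, 4.5], "turn": 0, "claw": 0.3},
    {"delta_pos": [9, 1, 5], "turn": 0, "claw": 0.3},
    {"delta_pos": [9, 1, 5], "turn": 0, "claw": 0.3},
    {"delta_pos": [9, 1, 5], "turn": 0, "claw": 0.3},
  ],
)

```text
time: 6.25
ee_pos: [0.5335, 0.1922, 0.2611]
ee_rot: [[-0.236, 0.972, 0.0], [0.972, 0.236, 0.0], [0.0, 0.001, -1.0]]
contact_force: [0.5, 0.9, -7.6]
width: 0.0475
gripper_force: 30.0
```

Run:
```python
from h import *
goto(.533,.194,.246)
a=snap("scene","s3")
cv2.imwrite("pics/m3.png",cv2.resize(a[90:220,340:490],None,fx=4,fy=4,interpolation=cv2.INTER_CUBIC))
```

```text
6.25 [0.5335 0.1922 0.2611] yawy 13.68 [ 0.51  0.89 -7.6 ] 0.0475 30.0
delta cm [ 0.19 -0.    1.51]
```

View pics/m3.png

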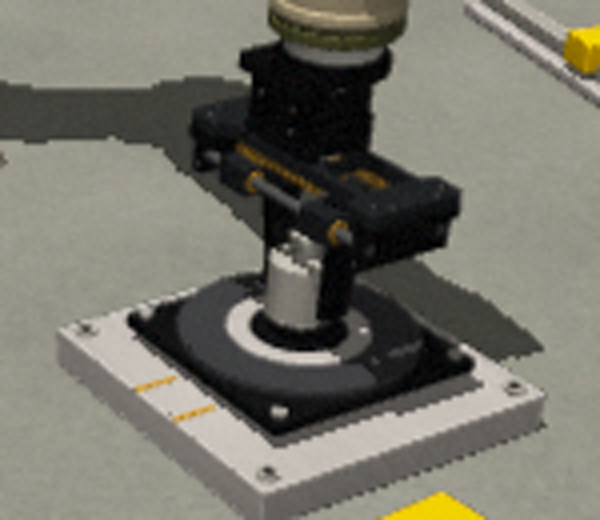

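Emit:
carry_out(
  steps=[
    {"delta_pos": [0.2, 0, 0.5], "turn": 0, "claw": 0.3},
    {"delta_pos": [0.2, 0, 0.9], "turn": 0, "claw": 0.3},
    {"delta_pos": [0.2, 0, 1.1], "turn": 0, "claw": 0.3},
    {"delta_pos": [0.2, 0, 1.25], "turn": 0, "claw": 0.3},
    {"delta_pos": [0.2, 0, 1.4], "turn": 0, "claw": 0.3},
    {"delta_pos": [0.2, 0, 1.5], "turn": 0, "claw": 0.3},
    {"delta_pos": [0.2, 0, 1.6], "turn": 0, "claw": 0.3},
    {"delta_pos": [0.2, 0, 1.6], "turn": 0, "claw": 0.3},
  ],
)

```text
time: 7.3
ee_pos: [0.5328, 0.1944, 0.245]
ee_rot: [[-0.237, 0.972, 0.0], [0.972, 0.237, 0.0], [0.0, 0.0, -1.0]]
contact_force: [-2.2, 0.1, -1.4]
width: 0.0473
gripper_force: 30.0
```

```bash
python3 -c "
from h import *
st()"
```

```text
7.3 [0.5328 0.1944 0.245 ] yawy 13.71 [-2.21  0.11 -1.35] 0.0473 30.0
```

Most of the weight is carried by the platen; a touch lower, then release and rise.

Emit:
carry_out(
  steps=[
    {"delta_pos": [0, 0, 0.05], "turn": 0, "claw": 0.3},
    {"delta_pos": [0, 0, 0.05], "turn": 0, "claw": 0.3},
    {"delta_pos": [0, 0, 0.05], "turn": 0, "claw": 0.7},
    {"delta_pos": [0, 0, 0.05], "turn": 0, "claw": 0.9},
    {"delta_pos": [0, 0, 0.05], "turn": 0, "claw": 0.95},
    {"delta_pos": [0, 0, 0.05], "turn": 0, "claw": 0.95},
    {"delta_pos": [0, 0, 0.05], "turn": 0, "claw": 0.95},
    {"delta_pos": [0, 0, 0.05], "turn": 0, "claw": 0.95},
  ],
)

```text
time: 8.3
ee_pos: [0.5328, 0.1945, 0.2442]
ee_rot: [[-0.237, 0.971, 0.0], [0.971, 0.237, 0.0], [0.0, 0.0, -1.0]]
contact_force: [-0.3, -0.1, -0.4]
width: 0.0822
gripper_force: 0.0
```

Emit:
carry_out(
  steps=[
    {"delta_pos": [0, 0, -1], "turn": 0, "claw": 0.95},
    {"delta_pos": [0, 0, -3], "turn": 0, "claw": 0.95},
    {"delta_pos": [0, 0, -6], "turn": 0, "claw": 0.95},
    {"delta_pos": [0, 0, -10], "turn": 0, "claw": 0.95},
    {"delta_pos": [-5, 0, -11], "turn": 0, "claw": 0.95},
    {"delta_pos": [-11, 0, -11], "turn": 0, "claw": 0.95},
    {"delta_pos": [-17, 0, -11], "turn": 0, "claw": 0.95},
    {"delta_pos": [-23, 0, -11], "turn": 0, "claw": 0.95},
  ],
)

```text
time: 9.3
ee_pos: [0.5875, -0.0308, 0.3553]
ee_rot: [[-0.237, 0.971, 0.001], [0.971, 0.237, 0.001], [0.0, 0.001, -1.0]]
contact_force: [1.1, -0.4, 0.1]
width: 0.0824
gripper_force: 0.0
```

Run:
```python
from h import *
s=st()
a=snap("scene","s4");b=snap("top","t4")
z=lambda a,u,v,w,h,k:cv2.resize(a[v:v+h,u:u+w],None,fx=k,fy=k,interpolation=cv2.INTER_CUBIC)
cv2.imwrite("pics/m4.png",np.hstack([z(a,350,110,130,120,3),z(b,150,160,130,120,3)]))
```

```text
9.3 [ 0.5875 -0.0308  0.3553] yawy 13.74 [ 1.1  -0.38  0.07] 0.0824 0.0
```

View pics/m4.png

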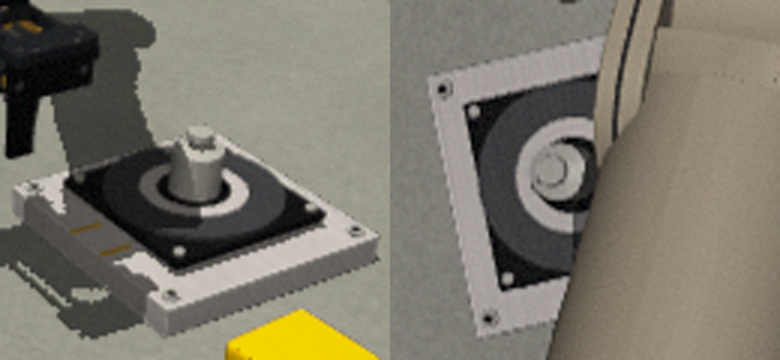

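Run:
```python
from h import *
k=ray("scene",416.7,153.3,.1135)-[.005,.0013,0];d=ray("scene",414.7,171.4,.056)-[.005,.0013,0]
k2=ray("top",203.3,216.4,.1135)+[.0015,.004,0];d2=ray("top",210.12,217.88,.056)+[.0015,.004,0]
print(k,d,k2,d2)
goto(.449,-.255,.25)
```

```text
[0.53218584 0.19207619 0.1135    ] [0.53014853 0.19354262 0.056     ] [0.53486856 0.19395504 0.1135    ] [0.53365809 0.19527032 0.056     ]
9.4 [ 0.5873 -0.0371  0.3555] yawy 13.13 [-0.87 -0.56 -0.23] 0.0828 0.0
delta cm [-18.04 -18.43  10.6 ]
```

Emit:
carry_out(
  steps=[
    {"delta_pos": [-3.6, -3.6, 0], "turn": 2, "claw": 0.6},
    {"delta_pos": [-7.2, -7.2, 1], "turn": 4, "claw": 0.6},
    {"delta_pos": [-10.8, -10.9, 3], "turn": 6, "claw": 0.6},
    {"delta_pos": [-14.4, -14.5, 6], "turn": 8, "claw": 0.6},
    {"delta_pos": [-18, -18.4, 8.5], "turn": 8, "claw": 0.6},
    {"delta_pos": [-18, -18.4, 10.6], "turn": 8, "claw": 0.6},
    {"delta_pos": [-18, -18.4, 10.6], "turn": 8, "claw": 0.6},
    {"delta_pos": [-18, -18.4, 10.6], "turn": 8, "claw": 0.6},
  ],
)

```text
time: 10.4
ee_pos: [0.452, -0.2471, 0.2492]
ee_rot: [[-0.101, 0.995, 0.001], [0.995, 0.101, -0.0], [-0.0, 0.001, -1.0]]
contact_force: [-1.4, 0.7, 0.1]
width: 0.0524
gripper_force: 0.0
```

Run:
```python
from h import *
goto(.449,-.255,.19)
a=snap("scene","s5");b=snap("top","t5")
z=lambda a,u,v,w,h,k:cv2.resize(a[v:v+h,u:u+w],None,fx=k,fy=k,interpolation=cv2.INTER_CUBIC)
cv2.imwrite("pics/m5.png",np.hstack([z(a,200,110,100,110,4),z(b,320,200,100,110,4)]))
```

```text
10.4 [ 0.452  -0.2471  0.2492] yawy 5.77 [-1.41  0.74  0.11] 0.0524 0.0
delta cm [-0.75 -0.38  5.92]
```

View pics/m5.png

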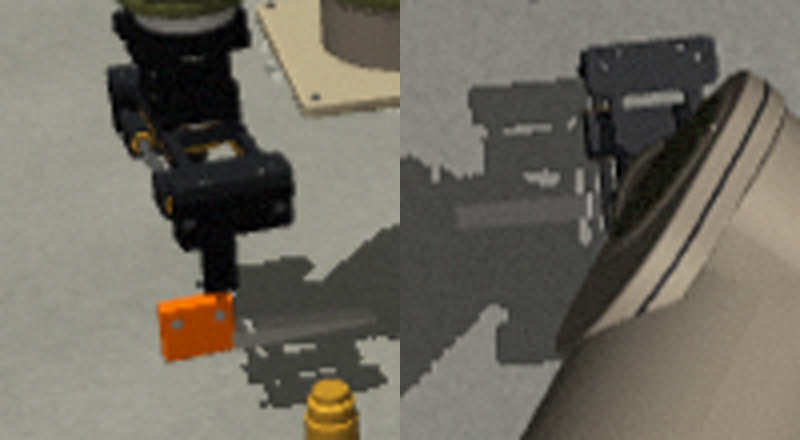

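Emit:
carry_out(
  steps=[
    {"delta_pos": [-0.7, -0.3, 1], "turn": 0, "claw": 0.6},
    {"delta_pos": [-0.7, -0.3, 2.5], "turn": 0, "claw": 0.6},
    {"delta_pos": [-0.7, -0.3, 4], "turn": 0, "claw": 0.6},
    {"delta_pos": [-0.7, -0.3, 5.2], "turn": 0, "claw": 0.6},
    {"delta_pos": [-0.7, -0.3, 5.9], "turn": 0, "claw": 0.6},
    {"delta_pos": [-0.7, -0.3, 5.9], "turn": 0, "claw": 0.6},
    {"delta_pos": [-0.7, -0.3, 5.9], "turn": 0, "claw": 0.3},
    {"delta_pos": [-0.7, -0.3, 5.9], "turn": 0, "claw": 0},
  ],
)

```text
time: 11.5
ee_pos: [0.4491, -0.2548, 0.1896]
ee_rot: [[-0.1, 0.995, 0.001], [0.995, 0.1, -0.0], [-0.0, 0.001, -1.0]]
contact_force: [-0.2, 0.1, -0.7]
width: 0.0392
gripper_force: 0.0
```

Emit:
carry_out(
  steps=[
    {"delta_pos": [0, 0, 0], "turn": 0, "claw": 0},
    {"delta_pos": [0, 0, 0], "turn": 0, "claw": 0},
    {"delta_pos": [0, 0, 0], "turn": 0, "claw": 0},
    {"delta_pos": [0, 0, -0.5], "turn": 0, "claw": 0},
    {"delta_pos": [0, 0, -1.5], "turn": 0, "claw": 0},
    {"delta_pos": [0, 0, -3], "turn": 0, "claw": 0},
    {"delta_pos": [0, 0, -4], "turn": 0, "claw": 0},
    {"delta_pos": [0, 0, -4], "turn": 0, "claw": 0},
  ],
)

```text
time: 12.5
ee_pos: [0.4493, -0.2549, 0.2303]
ee_rot: [[-0.1, 0.995, 0.002], [0.995, 0.1, -0.0], [-0.0, 0.002, -1.0]]
contact_force: [-0.4, 0.6, -0.8]
width: 0.0141
gripper_force: 30.0
```

Run:
```python
from h import *
s=st()
a=snap("scene","s6");b=snap("top","t6")
z=lambda a,u,v,w,h,k:cv2.resize(a[v:v+h,u:u+w],None,fx=k,fy=k,interpolation=cv2.INTER_CUBIC)
cv2.imwrite("pics/m6.png",np.hstack([z(a,220,120,100,110,4),z(b,310,200,100,110,4)]))
# target: tip 15 mm outside base plate edge along lane (mouth-35-15), grasp 125 behind the tip
R=np.array(s["ee_rot"]);c=np.array([.533,.194]);u=np.array([np.cos(np.radians(103.5)),np.sin(np.radians(103.5))])
print("handle target, tip 15mm before the plate",c-u*(.12+.015+.125),"tip at mouth",c-u*(.085+.125))
```

```text
12.5 [ 0.4493 -0.2549  0.2303] yawy 5.72 [-0.38  0.59 -0.83] 0.0141 30.0
handle target, tip 15mm before the plate [ 0.59369579 -0.05881618] tip at mouth [ 0.58202353 -0.01019768]
```

View pics/m6.png

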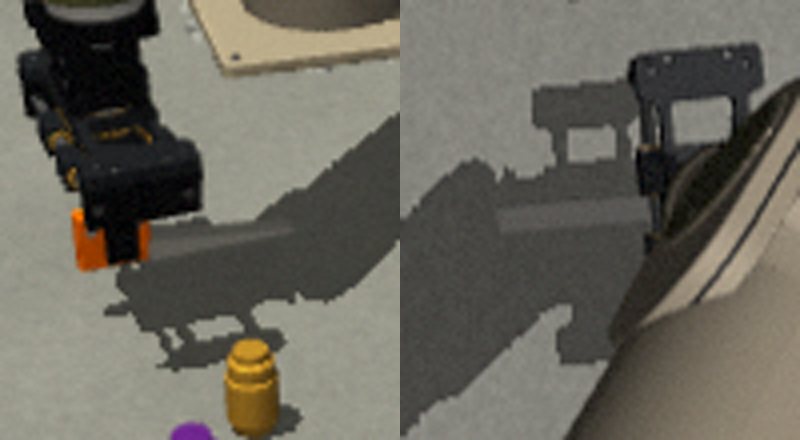

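Emit:
carry_out(
  steps=[
    {"delta_pos": [2.5, 2.3, -0.5], "turn": -1, "claw": 0},
    {"delta_pos": [6, 5.4, -0.5], "turn": -3, "claw": 0},
    {"delta_pos": [9.5, 8.6, -0.5], "turn": -5, "claw": 0},
    {"delta_pos": [13, 11.8, -0.5], "turn": -7.8, "claw": 0},
    {"delta_pos": [16, 14.5, -0.3], "turn": -7.8, "claw": 0},
    {"delta_pos": [18.1, 16.3, 0], "turn": -7.8, "claw": 0},
    {"delta_pos": [18.1, 16.3, 0.5], "turn": -7.8, "claw": 0},
    {"delta_pos": [18.1, 16.3, 0.5], "turn": -7.8, "claw": 0},
  ],
)

```text
time: 13.6
ee_pos: [0.5924, -0.0596, 0.2234]
ee_rot: [[-0.232, 0.973, -0.002], [0.973, 0.232, -0.001], [-0.0, -0.002, -1.0]]
contact_force: [-0.4, -0.8, -1.0]
width: 0.0139
gripper_force: 30.0
```

Run:
```python
from h import *
s=st()
a=snap("scene","s7")
cv2.imwrite("pics/m7.png",cv2.resize(a[110:230,300:460],None,fx=5,fy=5,interpolation=cv2.INTER_CUBIC))
```

```text
13.6 [ 0.5924 -0.0596  0.2234] yawy 13.43 [-0.44 -0.82 -1.02] 0.0139 30.0
```

View pics/m7.png

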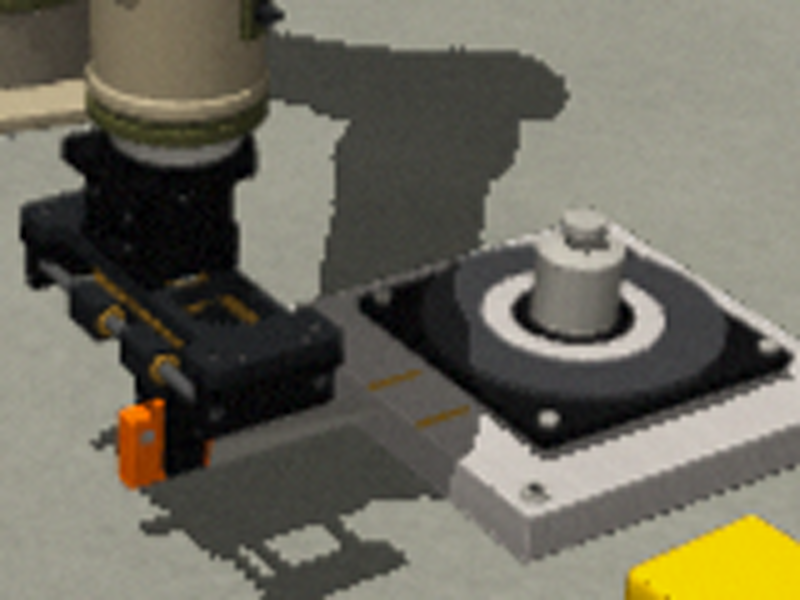

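Emit:
carry_out(
  steps=[
    {"delta_pos": [0.6, 0.1, 0], "turn": 0, "claw": 0},
    {"delta_pos": [1.4, 0.1, 0], "turn": 0, "claw": 0},
    {"delta_pos": [2.2, 0.1, 0], "turn": 0, "claw": 0},
    {"delta_pos": [3, 0.1, 0], "turn": 0, "claw": 0},
    {"delta_pos": [3.6, 0.1, 0], "turn": 0, "claw": 0},
    {"delta_pos": [4, 0.1, 0], "turn": 0, "claw": 0},
    {"delta_pos": [4, 0.1, 0.2], "turn": 0, "claw": 0},
    {"delta_pos": [4, 0.1, 0.3], "turn": 0, "claw": 0},
  ],
)

```text
time: 14.65
ee_pos: [0.5847, -0.0196, 0.221]
ee_rot: [[-0.233, 0.972, -0.0], [0.972, 0.233, -0.0], [-0.0, -0.0, -1.0]]
contact_force: [-0.3, 0.2, -2.0]
width: 0.0139
gripper_force: 30.0
```

Emit:
carry_out(
  steps=[
    {"delta_pos": [0, 0, 0.05], "turn": 0, "claw": 0},
    {"delta_pos": [0, 0, 0.05], "turn": 0, "claw": 0},
    {"delta_pos": [0, 0, 0.1], "turn": 0, "claw": 0},
    {"delta_pos": [0, 0, 0.1], "turn": 0, "claw": 0},
    {"delta_pos": [0, 0, 0.1], "turn": 0, "claw": 0},
    {"delta_pos": [0, 0, 0.1], "turn": 0, "claw": 0},
    {"delta_pos": [0, 0, 0.1], "turn": 0, "claw": 0},
    {"delta_pos": [0, 0, 0.1], "turn": 0, "claw": 0},
  ],
)

```text
time: 15.65
ee_pos: [0.5847, -0.0193, 0.2203]
ee_rot: [[-0.234, 0.972, 0.0], [0.972, 0.234, 0.0], [0.0, 0.0, -1.0]]
contact_force: [-0.5, 0.2, -1.1]
width: 0.0138
gripper_force: 30.0
```

Run:
```python
from h import *
s=st();print(s["torque"])
a=snap("scene","s8")
cv2.imwrite("pics/m8.png",cv2.resize(a[130:230,320:460],None,fx=5,fy=5,interpolation=cv2.INTER_CUBIC))
```

```text
15.65 [ 0.5847 -0.0193  0.2203] yawy 13.51 [-0.46  0.22 -1.13] 0.0138 30.0
[-0.09789408  0.0265181  -0.00074199]
```

View pics/m8.png

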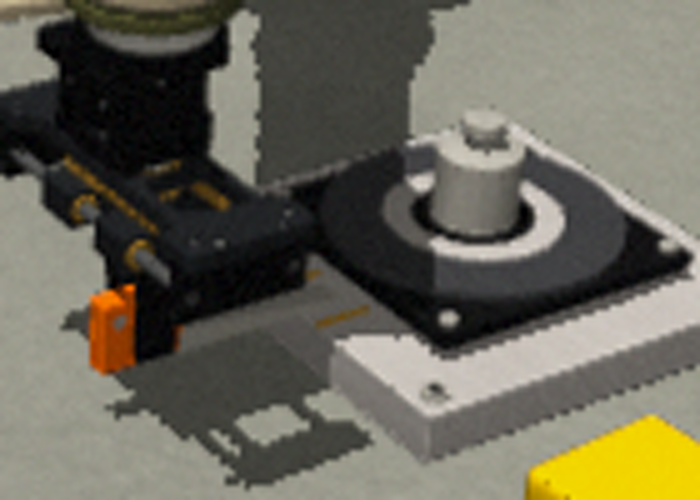

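Emit:
carry_out(
  steps=[
    {"delta_pos": [0.3, 0, 0.05], "turn": 0, "claw": 0},
    {"delta_pos": [0.9, 0, 0.05], "turn": 0, "claw": 0},
    {"delta_pos": [1.6, 0, 0.05], "turn": 0, "claw": 0},
    {"delta_pos": [2.3, 0, 0.05], "turn": 0, "claw": 0},
    {"delta_pos": [3, 0, 0.05], "turn": 0, "claw": 0},
    {"delta_pos": [3.6, 0, 0.05], "turn": 0, "claw": 0},
    {"delta_pos": [4, 0, 0.05], "turn": 0, "claw": 0},
    {"delta_pos": [4, 0, 0.05], "turn": 0, "claw": 0},
  ],
)

```text
time: 16.7
ee_pos: [0.5753, 0.0199, 0.2197]
ee_rot: [[-0.234, 0.972, 0.0], [0.972, 0.234, 0.0], [0.0, 0.0, -1.0]]
contact_force: [0.4, 0.2, -1.7]
width: 0.0137
gripper_force: 30.0
```

Emit:
carry_out(
  steps=[
    {"delta_pos": [0.1, 0, 0], "turn": 0, "claw": 0},
    {"delta_pos": [0.2, 0, 0], "turn": 0, "claw": 0},
    {"delta_pos": [0.3, 0, 0], "turn": 0, "claw": 0},
    {"delta_pos": [0.4, 0, 0], "turn": 0, "claw": 0},
    {"delta_pos": [0.5, 0, 0], "turn": 0, "claw": 0},
    {"delta_pos": [0.6, 0, 0], "turn": 0, "claw": 0},
    {"delta_pos": [0.7, 0, 0], "turn": 0, "claw": 0},
    {"delta_pos": [0.8, 0, 0], "turn": 0, "claw": 0},
  ],
)

```text
time: 17.7
ee_pos: [0.5735, 0.0275, 0.2197]
ee_rot: [[-0.234, 0.972, 0.0], [0.972, 0.234, 0.0], [0.0, 0.0, -1.0]]
contact_force: [-0.4, 0.6, -2.6]
width: 0.0141
gripper_force: 30.0
```

```bash
cat >> h.py <<'E'
def drag():
    s=st();f=np.array(s["contact_force"])@np.array(s["ee_rot"]);c=np.array([.533,.194]);u=np.array([-.2334,.9724])
    print("tool-axis force",f.round(2),"tip depth mm",1e3*((s["ee_pos"][:2]-c)@u+.085+.125),"torque",np.round(s["torque"],2))
E
python3 -c "
from h import *
drag()"
```

```text
17.7 [0.5735 0.0275 0.2197] yawy 13.51 [-0.4   0.61 -2.58] 0.0141 30.0
tool-axis force [ 0.68 -0.25  2.58] tip depth mm 38.604793010368134 torque [-0.08 -0.02  0.07]
```

Emit:
carry_out(
  steps=[
    {"delta_pos": [0.1, 0, 0.03], "turn": 0, "claw": 0},
    {"delta_pos": [0.2, 0, 0.03], "turn": 0, "claw": 0},
    {"delta_pos": [0.3, 0, 0.03], "turn": 0, "claw": 0},
    {"delta_pos": [0.4, 0, 0.03], "turn": 0, "claw": 0},
    {"delta_pos": [0.5, 0, 0.03], "turn": 0, "claw": 0},
    {"delta_pos": [0.6, 0, 0.03], "turn": 0, "claw": 0},
    {"delta_pos": [0.7, 0, 0.03], "turn": 0, "claw": 0},
    {"delta_pos": [0.8, 0, 0.03], "turn": 0, "claw": 0},
  ],
)

```text
time: 18.7
ee_pos: [0.5716, 0.035, 0.2195]
ee_rot: [[-0.233, 0.972, 0.0], [0.972, 0.233, -0.0], [-0.0, 0.0, -1.0]]
contact_force: [0.0, -1.9, -1.9]
width: 0.0137
gripper_force: 30.0
```

```bash
python3 -c "
from h import *
drag()"
```

```text
18.7 [0.5716 0.035  0.2195] yawy 13.5 [ 0.04 -1.93 -1.9 ] 0.0137 30.0
tool-axis force [-1.89 -0.41  1.9 ] tip depth mm 46.35163431295079 torque [-0.52 -0.06 -0.05]
```

Emit:
carry_out(
  steps=[
    {"delta_pos": [0.1, 0, 0], "turn": 0, "claw": 0},
    {"delta_pos": [0.2, 0, 0], "turn": 0, "claw": 0},
    {"delta_pos": [0.3, 0, 0], "turn": 0, "claw": 0},
    {"delta_pos": [0.4, 0, 0], "turn": 0, "claw": 0},
    {"delta_pos": [0.5, 0, 0], "turn": 0, "claw": 0},
    {"delta_pos": [0.5, 0, 0], "turn": 0, "claw": 0},
    {"delta_pos": [0.5, 0, 0], "turn": 0, "claw": 0},
    {"delta_pos": [0.5, 0, 0], "turn": 0, "claw": 0},
  ],
)

```text
time: 19.7
ee_pos: [0.5705, 0.04, 0.2194]
ee_rot: [[-0.234, 0.972, -0.0], [0.972, 0.234, 0.0], [0.0, 0.0, -1.0]]
contact_force: [0.7, -3.5, -1.7]
width: 0.014
gripper_force: 30.0
```

```bash
python3 -c "
from h import *
drag()"
```

```text
19.7 [0.5705 0.04   0.2194] yawy 13.51 [ 0.68 -3.47 -1.67] 0.014 30.0
tool-axis force [-3.53 -0.14  1.67] tip depth mm 51.47827862465564 torque [-0.89 -0.18 -0.02]
```

Emit:
carry_out(
  steps=[
    {"delta_pos": [0.1, 0, 0], "turn": 0, "claw": 0},
    {"delta_pos": [0.2, 0, 0], "turn": 0, "claw": 0},
    {"delta_pos": [0.3, 0, 0], "turn": 0, "claw": 0},
    {"delta_pos": [0.3, 0, 0], "turn": 0, "claw": 0},
    {"delta_pos": [0.3, 0, 0], "turn": 0, "claw": 0},
    {"delta_pos": [0.3, 0, 0], "turn": 0, "claw": 0},
    {"delta_pos": [0.3, 0, 0], "turn": 0, "claw": 0},
    {"delta_pos": [0.3, 0, 0], "turn": 0, "claw": 0},
  ],
)

```text
time: 20.7
ee_pos: [0.5698, 0.0429, 0.2194]
ee_rot: [[-0.234, 0.972, -0.0], [0.972, 0.234, 0.0], [0.0, 0.0, -1.0]]
contact_force: [1.4, -4.5, -2.8]
width: 0.0137
gripper_force: 30.0
```

```bash
python3 -c "
from h import *
drag()
for i in range(3): manip.camera('scene');drag()"
```

```text
20.7 [0.5698 0.0429 0.2194] yawy 13.51 [ 1.36 -4.47 -2.83] 0.0137 30.0
tool-axis force [-4.67  0.28  2.83] tip depth mm 54.49525297797302 torque [-1.12 -0.28 -0.01]
20.75 [0.5697 0.0429 0.2194] yawy 13.51 [ 1.39 -4.43 -2.34] 0.0138 30.0
tool-axis force [-4.64  0.32  2.34] tip depth mm 54.48124803856579 torque [-1.12 -0.16 -0.06]
20.8 [0.5698 0.0429 0.2194] yawy 13.51 [ 0.74 -3.52 -2.81] 0.0139 30.0
tool-axis force [-3.6  -0.1   2.81] tip depth mm 54.51277533183015 torque [-1.15 -0.22 -0.03]
20.85 [0.5697 0.0429 0.2194] yawy 13.51 [ 0.08 -4.49 -3.03] 0.0138 30.0
tool-axis force [-4.38 -0.97  3.03] tip depth mm 54.49815958840131 torque [-1.16 -0.29  0.03]
```

Drag is steady at about 4.3 N with the tip about 54 mm in, so I'm handing the job in.

```bash
python3 -c "
from h import *
print(manip.close_job())"
```

```text
the job is handed in; nothing more can be done
None
```

The job is handed in (the tool gave no verdict): the weight stands released within about 2 mm of the ring's centre, and the blade is held flat about 54 mm inside the gap with a steady drag of about 4.3 N; I viewed 11 pictures, one over the limit of 10.

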